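Square the fixture and hold its index plunger back

TASK

Lay the engineer's square on the bench with the inner face of its stock flush against the front edge of the fixture's base plate and its blade across the bare strip of plate beside the dial, and let go of it. Then, so that I can turn the dial to the square with both hands, pull the sprung index plunger fully up out of the dial by its knob and keep it there: you finish while holding it. Leave the dial unturned, the square flush, the sleeve standing on the dial, and the loose spring and coupling where they are.

Things in the scene. Friction and masses are not known exactly. Their poses are not given: they have to be found in the camera images.
- fixture: Indexing fixture, fixed: bare steel base plate 150 mm (x) by 180 mm (y), 12 mm thick, with a round dial and, at its back right corner, a grey bracket with the plunger. Origin: centre of the plate's underside, on the bench; x from front edge (towards the robot) to back, y left, z up. Front edge: the upright face at x = -75. Bare strip: the part left of the dial, y from +20 to +90.
- dial_centre (a point): Centre of the dial's top, 29 mm above the bench. Steel dial 104 mm across with 12 holes and one straight flat on its rim. On its middle stands a loose steel sleeve.
- front_edge (a point): Point on top of the plate's front edge, 12 mm above the bench, midway across the bare strip (x = -75, y = +54.5 mm in the fixture's frame); axes as the fixture's. The blade's centre line should cross the edge here, within 20 mm.
- square_stock (a point): Centre, half-way up, of the stock of the loose steel engineer's square (0.3 to 0.6 kg): a dark bar 22 mm wide (x), 110 long (y), 28 high, lying on the bench. x points from the stock along the blade, y along the stock to the blade's end, z up. Inner face: x = +11. Grip it across the 22 mm near this point by its upper half: fingertips over 12 mm up pass above the plate.
- blade_tip (a point): Tip of the square's blade, mid width and thickness: 116 mm along x and 43 mm along y from the stock's centre. Blade: 20 mm wide, 2.5 mm thick, stands 105 mm out of the inner face at half the stock's height, 12.75 mm over the bench, so that it passes just above the plate. Axes as the stock's.
- face_blade_end (a point): Point on the inner face of the stock, 6 mm above its underside, 50 mm from its middle towards the blade.
- face_free_end (a point): Point on the inner face of the stock, 6 mm above its underside, 50 mm from its middle away from the blade.
- plunger_knob (a point): Centre of the plunger's black knurled pull knob: an upright cylinder 26 mm across, 24 mm high, on top of the bracket; 92 mm above the bench when the plunger is seated. It moves with the plunger.
- plunger (a joint): Travel of the sprung index plunger in m, straight up: 0 = pin seated 9 mm deep in a hole of the dial, 0.014 = fully back at its stop. The spring pulls it home with about 5 N at 0 and 12 N at 0.014; let go, it snaps back.
- dial (a joint): Angle of the dial about its upright axis in rad, 0 at the start; the seated pin locks it, with the pin out it turns with slight drag.
- loose_spring: Bystander: dark coil spring lying on the bench inside the angle of the square, 59 mm long, 18 mm thick. Origin: centre of its underside.
- loose_coupling: Bystander: zinc hex coupling, 25 by 29 mm, 48 mm high, upright on the bench to the right of the fixture. Origin: centre of its underside.
- work_sleeve: The work on the dial: a loose open steel sleeve, 34 mm across, 41 mm high, standing upright on the middle of the dial, its top 72 mm above the bench. Origin: centre of its underside.
Things that resemble listed ones, but are neither listed nor needed, are in the scene too. Leave any red look-alike of the work_sleeve alone.

How it is judged:
By the outcome, as a careful person would: the job done as asked, in the order asked, and still so for the second after the job is handed in, while the arm keeps its last pose, push and grip.
It also fails if it takes over 61 s, if anything falls off the work surface, if the arm or the gripper's body presses on something with over 40 N, if the wrist force passes 120 N, or if a joint passes its speed limit or range.

ROBOT

A 6-joint arm with a two-finger parallel gripper is mounted at the origin on a cart in front of the work surface, level with it; the furniture and walls round the work are solid. World frame = base frame: x ahead of the robot, y to its left, z up, the work surface at z = 0. Lengths are in m, angles in rad, forces in N, time in s.
With the tool pointing down it reaches from about 0.325 to 0.775 m from the base axis. Payload 5.5 kg.
Tool frame: the origin (TCP) lies at the very end of the fingers, on their centre line; the grasp point (between the pads) lies bot.pinch_z behind it (bot.pinch_z is the distance from the TCP to the grasp point, in m); z points along the fingers, y is the line along which they close (so a half turn about z gives the same grasp; the last joint's range is limited). The gripper opens to 88 mm and grips with 3 to 60 N. Pads are 20 mm wide; open, the fingers measure 115 mm over their backs; the gripper's body (75 mm by 178 mm) begins 61 mm behind the grasp point.
Start: joints at [-0.057, 0.091, 1.231, -0, 1.82, -0.057], TCP at [0.6, -0, 0.223] pointing down, gripper open.
Joint ranges: [-2.87, 2.87], [-0.86, 2.18], [0.17, 2.46], [-1.51, 4.65], [0.06, 2.69], [-2.65, 2.65]. Speed limits (rad/s): [2.57, 2.57, 3.01, 3.14, 3.14, 3.14].

INTERFACE

Orientations are given as a unit quaternion [x, y, z, w].
In Python, from station import monitor, cams, workorder, bot gives the robot as it stands.
- The arm moves only by the tool jog_arm, never from a script. Its argument "rows" is a list of rows, each a list of 3 entries, a list of its own where there are three numbers: the finger opening in mm, from 0 to 87.8, then the shift along the tool's x, y, z in units of 25 mm (1.0 is 25 mm), then the turn, a rotation vector about the tool's x, y, z in units of 6 degrees (1.0 is 6 degrees). In form: [[fingers, [dx, dy, dz], [wx, wy, wz]], ...]. A call has exactly 5 rows; each row is the pose to reach, as a shift and turn from the pose commanded when the call began, along the tool's axes at that moment; what a row does not reach only later rows make up. A row lasts 1/12 s, in which the tool goes at most 41.7 mm and 7.16 degrees, less where a joint would pass 70% of its speed; a pose out of reach is approached as far as the arm can. A call with a gripper value outside its range is refused whole. The fingers move at their own pace and stop on an object; the grip force is fixed at half the most. Time passes only in rows, so rows that repeat a pose let the fingers close, or fill a call up. It gives the time, the measured TCP pose, the force, the opening and the grip force at its end, in the units of the state.
- monitor.state(): the state, without advancing time (a new reading comes with each control period).
- cams.capture(name): name is "scene" or "side" or "wrist"; returns a dict with "img" (384x512x3 uint8, red, green, blue), "depth" (384x512 float32, m along the optical axis (not along the pixel's ray), 0 where there is no reading), "fov_y" (degrees; the focal length in pixels is half the picture's height over the tangent of half this angle, whatever the lens; pixels are square), "cx", "cy" (the principal point, pixels), "k1" (the pictures are not rectified: a ray, as slopes to the right and down, at radius r is drawn at 1 + k1 r^2 times it, then the intrinsics apply), "cam_to_world" (4x4, takes a point from camera to world coordinates). Camera axes: x right, y down, z forward; pixel columns grow to the right and rows downward; lengths in m; the calibration is good to about 2 mm. A picture is of the moment at which its call begins.
- workorder.job_done(): hands the job in; it is judged then, once.
The state is a dict: "t": time; "joint_pos": joint angles; "qd": joint speeds; "tau": joint torques, N m; "tool_pos": TCP position; "ee_rot": TCP orientation; "wrist_force": force on the tool from outside, world axes, zero at the start; "torque": the same for the moment, N m; "finger_gap": finger opening in m; "grip_force": force on a finger pad.
Only numpy, scipy, OpenCV 4.12 (cv2) and the standard library are available. Lean on these libraries where they do the work, as an engineer would, in place of code of your own. Each camera call takes 0.05 s, during which the arm holds its last target. There are 200 camera calls.

## Working session

There is one attempt and no reset: what is moved stays moved. The work goes in short steps, Python scripts to look and compute and a tool call to move; the robot and the scene stay as the last step left them, time stands still between calls to the robot, and variables do not carry over. Pictures are saved under pics/ and viewed, at most 10 in all, crops included, and the job is handed in when it is done.

Besides the shell and the picture viewer there is one more tool, called after "Emit:" by a JSON object that holds its "op" and its "data". jog_arm: Moves the arm, as the interface text tells. Its arguments: {"type":"object","properties":{"rows":{"type":"array"}},"required":["rows"]}

```bash
mkdir -p pics; cat > h.py <<'E'
import numpy as np, cv2, pickle
from station import monitor, cams, workorder, bot
def cap(name,f):
    c=cams.capture(name); pickle.dump(c,open(f'pics/{f}.pkl','wb'))
    cv2.imwrite(f'pics/{f}.png',cv2.cvtColor(c['img'],cv2.COLOR_RGB2BGR)); return c
def load(f): return pickle.load(open(f'pics/{f}.pkl','rb'))
def ray(c,u,v):
    f=192/np.tan(np.radians(c['fov_y'])/2)
    K=np.array([[f,0,c['cx']],[0,f,c['cy']],[0,0,1]])
    p=cv2.undistortPoints(np.array([[[u,v]]],float),K,np.array([c['k1'],0,0,0.]))[0,0]
    return np.array([p[0],p[1],1])
def onz(c,u,v,z):
    T=c['cam_to_world'];d=T[:3,:3]@ray(c,u,v);o=T[:3,3]
    return o+d*(z-o[2])/d[2]
def dep(c,u,v):
    T=c['cam_to_world'];return T[:3,:3]@(ray(c,u,v)*c['depth'][int(round(v)),int(round(u))])+T[:3,3]
def crop(f,u0,v0,u1,v1,out,s):
    c=load(f); im=cv2.cvtColor(c['img'],cv2.COLOR_RGB2BGR)[v0:v1,u0:u1]
    cv2.imwrite(f'pics/{out}.png',cv2.resize(im,None,fx=s,fy=s,interpolation=cv2.INTER_CUBIC))
E
python3 - <<'E'
from h import *
ims=[]
for n in ["scene","side","wrist"]:
    c=cap(n,n+'0'); print(n,c['fov_y'],c['k1'],c['cam_to_world'].round(3).tolist())
    ims.append(cv2.imread(f'pics/{n}0.png'))
print(bot.pinch_z, monitor.state())
cv2.imwrite('pics/m0.png',cv2.resize(ims[0],(784,588)))
E
```

```text
scene 49.91515157719432 -0.11416389461141653 [[0.577, -0.333, 0.746, -0.158], [-0.817, -0.258, 0.516, -0.612], [0.021, -0.907, -0.421, 0.453], [0.0, 0.0, 0.0, 1.0]]
side 56.92518113990906 -0.11013006522817963 [[0.842, -0.243, 0.481, 0.108], [-0.539, -0.41, 0.736, -0.768], [0.019, -0.879, -0.476, 0.493], [0.0, 0.0, 0.0, 1.0]]
wrist 60.251769369609185 -0.04886676327747841 [[1.0, 0.002, -0.001, 0.601], [0.002, -0.958, -0.288, 0.079], [-0.002, 0.288, -0.958, 0.383], [0.0, 0.0, 0.0, 1.0]]
0.0187 {'t': 0.15, 'joint_pos': array([-5.67070330e-02,  9.17113893e-02,  1.23160818e+00,  1.12904089e-06,
        1.81980263e+00, -5.66688269e-02]), 'qd': array([-0.00041254, -0.00112906, -0.00192711,  0.00065554, -0.00093461,
        0.00087648]), 'tau': array([ 1.35033202e-03, -4.47044814e+01, -4.06907630e+01,  6.99103042e-02,
        2.74600578e-02, -1.16549641e-04]), 'tool_pos': array([5.99774915e-01, 7.16330226e-06, 2.21751987e-01]), 'ee_rot': array([ 7.07119984e-01,  7.07093164e-01, -5.08860745e-04, -5.70911579e-04]), 'wrist_force': array([-0.09024934,  0.78456355, -0.34209488]), 'torque': array([-0.01455503, -0.02588721, -0.0230377 ]), 'grip_force': 0.0, 'finger_gap': 0.0874497887888604}
```

View pics/m0.png

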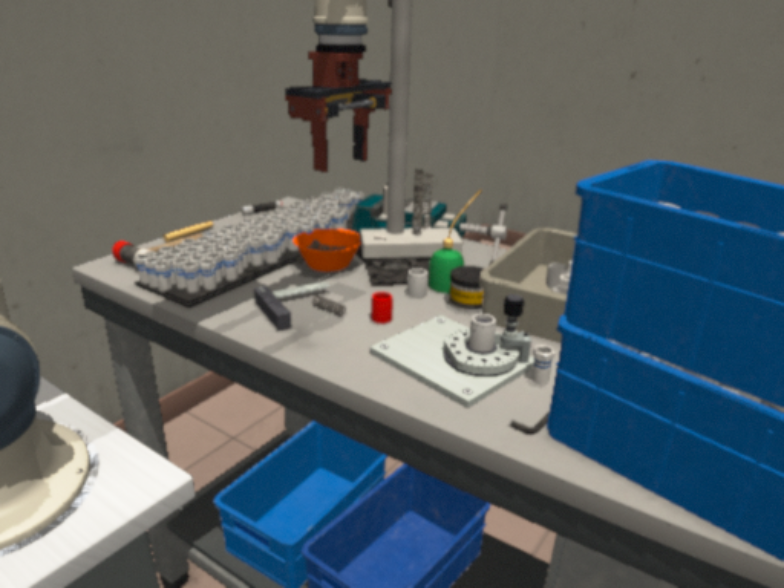

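View pics/wrist0.png

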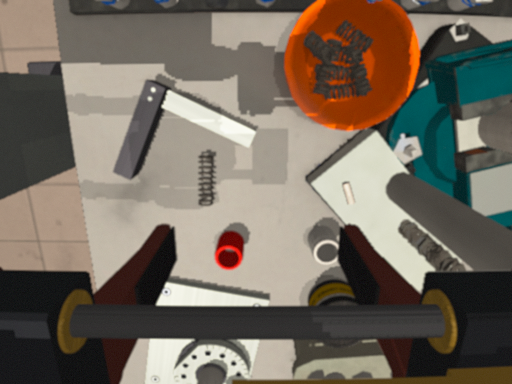

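The scene view shows the square at left (stock ~(270,305) in the enlarged image), the red look-alike at (381,307) and the fixture at (455,355) with the knob at (513,305). In the wrist view the stock runs from (155,82) to (125,178), the blade tip is at (254,138), the red sleeve is at (230,250), and the plate is at the bottom.

```bash
python3 - <<'E'
from h import *
crop('wrist0',100,70,270,215,'c1',4.4)
crop('side0',180,120,512,369,'c2',2.4)
c=load('wrist0')
for p in [(150,300),(265,300),(212,355),(230,250)]: print(p,dep(c,*p).round(4))
E
```

```text
(150, 300) [ 0.5566 -0.004   0.2672]
(265, 300) [ 0.6113 -0.185   0.0118]
(212, 355) [ 0.5405 -0.2614  0.0275]
(230, 250) [ 0.5659 -0.119  -0.0014]
```

View pics/c1.png

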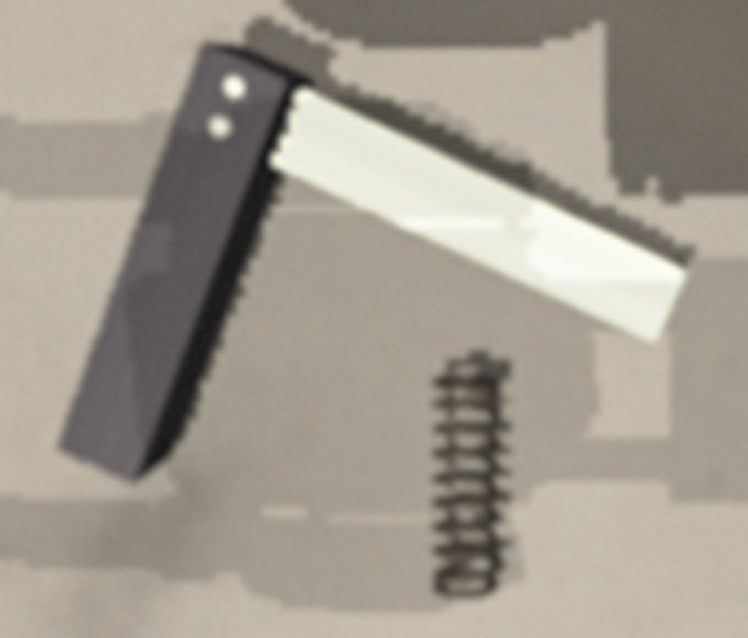

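View pics/c2.png

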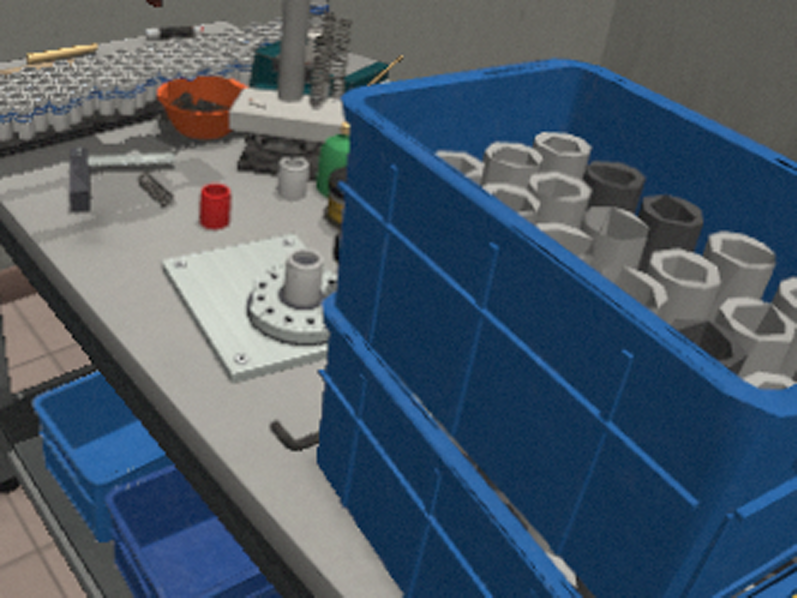

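The crop shows the stock's top corners at (207,42), (302,80), (137,480), (60,450) and the blade tip edge from (692,265) to (657,345). The side crop shows the plate with the dial and tall blue bins to its right.

```bash
cat > sq.py <<'E'
from h import *
c=load('wrist0')
P=lambda u,v,z: onz(c,100+(u+.5)/4.4-.5,70+(v+.5)/4.4-.5,z)
t=[P(*p,.028)[:2] for p in [(207,42),(302,80),(137,480),(60,450)]]
print('stock top',np.round(t,4).tolist(),'centre',np.mean(t,0).round(4),[round(float(np.linalg.norm(t[i]-t[i-1])),4) for i in range(4)])
b=[P(*p,.0153)[:2] for p in [(692,265),(657,345),(272,160),(300,88)]]
print('blade',np.round(b,4).tolist())
d=[t[0]-t[3],t[1]-t[2]]
print([np.degrees(np.arctan2(-x[0],x[1])).round(2) for x in d])
d=[b[0]-b[3],b[1]-b[2]]
print([np.degrees(np.arctan2(x[1],x[0])).round(2) for x in d])
print('tip',((b[0]+b[1])/2).round(4))
E
python3 sq.py; python3 - <<'E'
from h import *
c=load('scene0')
for n,(u,v) in dict(binback=(585,185),binfront=(560,320),top=(650,162),r=(560,380),knob=(513,307),box=(560,330),midL=(592,300),low=(556,430)).items():
    print(n,dep(c,u*512/784,v*384/588).round(3))
c=load('side0')
for u,v in [(360,100),(350,200),(330,310),(340,420),(560,62)]: print(dep(c,180+u/2.4,120+v/2.4).round(3))
for f in ['scene0','side0']:
    c=load(f);T=c['cam_to_world'];im=c['img'].astype(int)
    m=(im[...,2]>im[...,0]+60)&(c['depth']>0)
    Q=np.array([dep(c,u,v) for v,u in zip(*np.where(m))][::7]);Q=Q[Q[:,2]>0.02]
    print(f,Q.min(0).round(3),Q.max(0).round(3),np.percentile(Q,99,axis=0).round(3))
E
```

```text
stock top [[0.4867, 0.09], [0.5085, 0.0812], [0.4592, -0.0163], [0.4402, -0.0084]] centre [0.4736 0.0366] [0.1088, 0.0235, 0.1093, 0.0206]
blade [[0.6003, 0.0364], [0.5914, 0.0161], [0.4964, 0.0623], [0.5046, 0.0794]]
[np.float64(-25.29), np.float64(-26.85)]
[np.float64(-24.21), np.float64(-25.91)]
tip [0.5959 0.0262]
binback [ 0.435 -0.435  0.3  ]
binfront [ 0.442 -0.428  0.149]
top [ 0.594 -0.459  0.299]
r [ 0.433 -0.441  0.083]
knob [ 0.543 -0.332  0.097]
box [ 0.431 -0.433  0.143]
midL [ 0.431 -0.461  0.186]
low [ 0.436 -0.446  0.015]
[ 0.436 -0.44   0.298]
[ 0.425 -0.453  0.241]
[ 0.431 -0.441  0.149]
[ 0.43  -0.465  0.07 ]
[ 0.599 -0.46   0.299]
scene0 [ 0.382 -0.692  0.02 ] [0.843 0.103 0.301] [ 0.608 -0.435  0.3  ]
side0 [ 0.375 -0.74   0.02 ] [0.818 0.257 0.3  ] [ 0.607 -0.437  0.299]
```

Emit:
{"op": "jog_arm", "data": {"rows": [[87.8, [-1.2, -0.8, -2.5], [0, 0, 0]], [87.8, [-2.5, -1.6, -3.5], [0, 0, 0]], [87.8, [-4, -2, -3.5], [0, 0, 0]], [87.8, [-4.4, -2, -3.5], [0, 0, 0]], [87.8, [-4.4, -2, -3.5], [0, 0, 0]]]}}

```text
t: 0.57
tool_pos: [0.549, -0.1147, 0.3132]
ee_rot: [0.709, 0.705, 0.0, 0.003]
wrist_force: [0.4, 0.3, 0.6]
finger_gap: 0.0877
grip_force: 0.0
```

```bash
python3 - <<'E'
from h import *
c=cap('wrist','w1'); im=cv2.imread('pics/w1.png'); cv2.imwrite('pics/w1b.png',cv2.resize(im,(792,594),interpolation=cv2.INTER_CUBIC))
print(c['cam_to_world'].round(3).tolist())
E
```

```text
[[1.0, -0.005, 0.003, 0.55], [-0.004, -0.957, -0.291, -0.035], [0.004, 0.291, -0.957, 0.475], [0.0, 0.0, 0.0, 1.0]]
```

View pics/w1b.png

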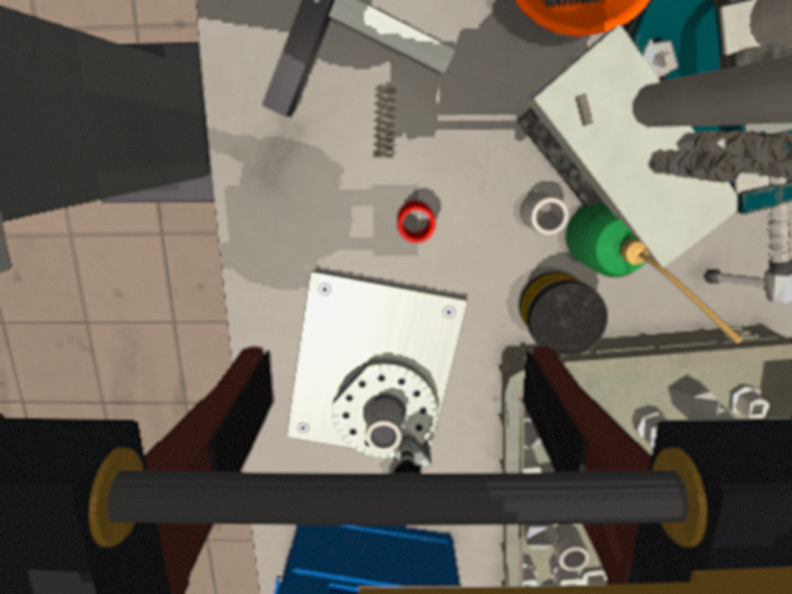

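The view shows the plate's top corners at (312,270), (467,297) and (289,437), the dial centre near (385,410), the knob at (408,460) partly hidden by the bar, and a grey crate to the right from x≈505.

```bash
python3 - <<'E'
from h import *
c=load('w1');s=512/792
P=lambda u,v,z: onz(c,(u+.5)*s-.5,(v+.5)*s-.5,z)[:2]
A,B,C=P(312,270,.012),P(467,297,.012),P(289,437,.012)
print(A,B,C,np.linalg.norm(A-B),np.linalg.norm(A-C))
print('ang',np.degrees(np.arctan2(*(B-A)[::-1])),np.degrees(np.arctan2(-(A-C)[0],(A-C)[1])))
a=np.radians(-9.)
for n,p in dict(sq1=(262,108),sq2=(289,116),spring=(385,120)).items(): print(n,P(*p,.028))
print('knob',dep(c,408*s,462*s), 'crate',dep(c,510*s,400*s),dep(c,505*s,355*s),dep(c,640*s,345*s))
# plate points by depth: edge lines
D=c['depth']; Q=np.array([np.r_[dep(c,u,v),u,v] for v in range(165,310) for u in range(150,320) if D[v,u]>0])
pl=Q[abs(Q[:,2]-.012)<.004]; pl=pl[(pl[:,0]>.44)&(pl[:,0]<.66)]
ed=[]
for y in np.arange(-.31,-.16,.005):
    r=pl[abs(pl[:,1]-y)<.0025]
    if len(r): ed.append((r[:,0].min(),y))
ed=np.array(ed); k=np.polyfit(ed[:,1],ed[:,0],1); print('front fit',k,np.degrees(np.arctan(-k[0])),ed[::5].round(4).tolist())
E
```

```text
[ 0.4711336  -0.15370872] [ 0.61674896 -0.18083327] [ 0.43742445 -0.3325526 ] 0.14812013840782418 0.18199296938877774
ang -10.551856244221185 -10.674092463107922
sq1 [ 0.43911621 -0.01082171]
sq2 [ 0.46120595 -0.01742252]
spring [ 0.54095588 -0.0212027 ]
knob [ 0.55965598 -0.31245957  0.08424742] crate [ 0.64807689 -0.25364603  0.07956304] [ 0.65649473 -0.24067917  0.01322586] [ 0.78115225 -0.2239196   0.03055831]
front fit [0.18521095 0.49775166] -10.492904542320836 [[0.4412, -0.31], [0.4457, -0.285], [0.4488, -0.26], [0.4538, -0.235], [0.4583, -0.21], [0.464, -0.185]]
```

```bash
cat > go.py <<'E'
import sys
from h import *
from scipy.spatial.transform import Rotation as R
# target x y z yaw(deg: world angle of tool y axis)
x,y,z,a=map(float,sys.argv[1:5]); s=monitor.state()
r=R.from_quat(s['ee_rot']); a=np.radians(a)
ty=np.array([np.cos(a),np.sin(a),0]); tz=np.array([0,0,-1.]); tx=np.cross(ty,tz)
rt=R.from_matrix(np.c_[tx,ty,tz])
print('t',s['t'],'pos',s['tool_pos'].round(4),'shift',(r.inv().apply(np.array([x,y,z])-s['tool_pos'])/.025).round(3),
 'turn',((r.inv()*rt).as_rotvec(degrees=True)/6).round(3),'F',s['wrist_force'].round(1),'gap',s['finger_gap'].round(4),'q',s['joint_pos'].round(2))
E
python3 go.py .473 .037 .08 -25.5
```

```text
Traceback (most recent call last):
  File "go.py", line 10, in <module>
    'turn',((r.inv()*rt).as_rotvec(degrees=True)/6).round(3),'F',s['wrist_force'].round(1),'gap',s['finger_gap'].round(4),'q',s['joint_pos'].round(2))
                                                                                                 ^^^^^^^^^^^^^^^^^^^^^
AttributeError: 'float' object has no attribute 'round'
```

```bash
sed -i "s/s\['finger_gap'\].round(4)/round(s['finger_gap'],4)/" go.py; python3 go.py .473 .037 .08 -25.5
```

```text
t 0.6167 pos [ 0.5496 -0.1124  0.3115] shift [ 5.974 -3.109  9.248] turn [0.023 0.005 4.21 ] F [ 0.9 -0.5 -0.3] gap 0.0879 q [-0.26  0.02  1.15 -0.    1.97 -0.26]
```

Emit:
{"op": "jog_arm", "data": {"rows": [[87.8, [1.0, -0.5, 0.8], [0, 0, 1.0]], [87.8, [2.0, -1.0, 1.8], [0, 0, 2.0]], [87.8, [3.2, -1.6, 2.8], [0, 0, 3.1]], [87.8, [4.4, -2.3, 3.6], [0, 0, 4.2]], [87.8, [5.4, -2.8, 4.4], [0, 0, 4.21]]]}}

```text
t: 1.03
tool_pos: [0.4782, 0.0275, 0.1975]
ee_rot: [0.846, 0.533, -0.001, -0.001]
wrist_force: [0.4, 0.3, 0.6]
finger_gap: 0.0875
grip_force: 0.0
```

```bash
python3 go.py .473 .037 .08 -25.5
```

```text
t 1.0333 pos [0.4782 0.0275 0.1975] shift [ 0.252 -0.339  4.703] turn [-0.027  0.003 -0.009] F [0.4 0.3 0.6] gap 0.0875 q [-0.01 -0.24  1.59  0.    1.79  0.43]
```

Emit:
{"op": "jog_arm", "data": {"rows": [[50, [0.2, -0.3, 1.5], [0, 0, 0]], [50, [0.25, -0.34, 3.0], [0, 0, 0]], [50, [0.25, -0.34, 4.7], [0, 0, 0]], [50, [0.25, -0.34, 4.7], [0, 0, 0]], [50, [0.25, -0.34, 4.7], [0, 0, 0]]]}}

```text
t: 1.45
tool_pos: [0.4727, 0.0351, 0.0797]
ee_rot: [0.844, 0.536, -0.003, -0.002]
wrist_force: [-0.4, 0.3, 0.3]
finger_gap: 0.0579
grip_force: 0.0
```

```bash
python3 go.py .473 .037 .0155 -25.5; python3 - <<'E'
from h import *
cap('wrist','w2')
E
```

```text
t 1.45 pos [0.4727 0.0351 0.0797] shift [ 0.081 -0.003  2.569] turn [-0.063  0.027  0.05 ] F [-0.4  0.3  0.3] gap 0.0579 q [ 0.   -0.23  1.79  0.    1.59  0.44]
```

View pics/w2.png

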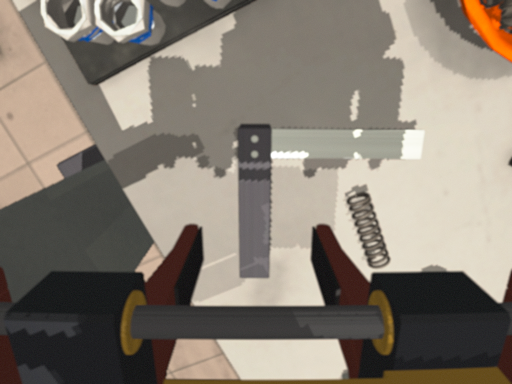

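The stock is upright in the picture at columns 238–271 (rows 125–277), midway between the fingers (203 and 312). So it is centred and parallel.

Emit:
{"op": "jog_arm", "data": {"rows": [[50, [0.08, 0, 1.2], [-0.03, 0.02, 0.05]], [50, [0.08, 0, 2.2], [-0.03, 0.02, 0.05]], [50, [0.08, 0, 2.55], [-0.03, 0.02, 0.05]], [50, [0.08, 0, 2.55], [-0.03, 0.02, 0.05]], [50, [0.08, 0, 2.55], [-0.03, 0.02, 0.05]]]}}

```text
t: 1.92
tool_pos: [0.4773, 0.0361, 0.0214]
ee_rot: [0.846, 0.533, 0.003, 0.001]
wrist_force: [0.1, 1.1, -0.1]
finger_gap: 0.0501
grip_force: 0.0
```

```bash
python3 go.py .473 .037 .0155 -25.5
```

```text
t 1.9167 pos [0.4773 0.0361 0.0214] shift [-0.042 -0.174  0.237] turn [ 0.055 -0.033 -0.012] F [ 0.1  1.1 -0.1] gap 0.0501 q [ 0.   -0.19  1.86  0.    1.46  0.45]
```

Emit:
{"op": "jog_arm", "data": {"rows": [[50, [-0.04, -0.1, 0.2], [0, 0, 0]], [50, [-0.04, -0.1, 0.2], [0, 0, 0]], [50, [-0.04, -0.1, 0.2], [0, 0, 0]], [50, [-0.04, -0.1, 0.2], [0, 0, 0]], [50, [-0.04, -0.1, 0.2], [0, 0, 0]]]}}

```text
t: 2.33
tool_pos: [0.4735, 0.0363, 0.0145]
ee_rot: [0.846, 0.533, 0.002, 0.001]
wrist_force: [-1.0, 0.1, 0.1]
finger_gap: 0.0502
grip_force: 0.0
```

```bash
python3 go.py .473 .037 .0155 -25.5
```

```text
t 2.3333 pos [0.4735 0.0363 0.0145] shift [ 0.018 -0.031 -0.041] turn [ 0.038 -0.024 -0.01 ] F [-1.   0.1  0.1] gap 0.0502 q [ 0.   -0.19  1.88  0.    1.45  0.45]
```

Close on the stock (target raised to 15.5 mm), then lift.

Emit:
{"op": "jog_arm", "data": {"rows": [[10, [0, 0, -0.05], [0, 0, 0]], [10, [0, 0, -0.05], [0, 0, 0]], [10, [0, 0, -0.05], [0, 0, 0]], [10, [0, 0, -0.05], [0, 0, 0]], [10, [0, 0, -0.05], [0, 0, 0]]]}}

```text
t: 2.75
tool_pos: [0.4726, 0.0366, 0.0151]
ee_rot: [0.846, 0.533, 0.001, 0.0]
wrist_force: [-2.6, 1.4, 2.7]
finger_gap: 0.022
grip_force: 30.0
```

Emit:
{"op": "jog_arm", "data": {"rows": [[10, [0, 0, 0], [0, 0, 0]], [10, [0, 0, 0], [0, 0, 0]], [10, [0, 0, 0], [0, 0, 0]], [10, [0, 0, 0], [0, 0, 0]], [10, [0, 0, 0], [0, 0, 0]]]}}

```text
t: 3.17
tool_pos: [0.473, 0.0364, 0.0151]
ee_rot: [0.846, 0.533, 0.002, 0.001]
wrist_force: [-3.8, 1.7, 2.6]
finger_gap: 0.0218
grip_force: 30.0
```

```bash
python3 go.py .473 .037 .11 -25.5
```

```text
t 3.1667 pos [0.473  0.0364 0.0151] shift [ 0.03  -0.    -3.797] turn [ 0.026 -0.02  -0.009] F [-3.8  1.7  2.6] gap 0.0218 q [ 0.   -0.2   1.88  0.    1.46  0.45]
```

Emit:
{"op": "jog_arm", "data": {"rows": [[10, [0, 0, -0.8], [0, 0, 0]], [10, [0, 0, -1.8], [0, 0, 0]], [10, [0, 0, -2.8], [0, 0, 0]], [10, [0, 0, -3.8], [0, 0, 0]], [10, [0, 0, -3.8], [0, 0, 0]]]}}

```text
t: 3.58
tool_pos: [0.4757, 0.0358, 0.115]
ee_rot: [0.846, 0.533, 0.005, 0.004]
wrist_force: [1.9, -0.1, -3.2]
finger_gap: 0.0217
grip_force: 30.0
```

```bash
python3 go.py .440 -.2275 .10 -10.55; python3 - <<'E'
from h import *
cap('wrist','w3')
E
```

```text
t 3.5833 pos [0.4757 0.0358 0.115 ] shift [-10.119   3.254   0.582] turn [ 0.118 -0.036 -2.505] F [ 1.9 -0.1 -3.2] gap 0.0217 q [ 0.   -0.25  1.75 -0.    1.63  0.45]
```

View pics/w3.png

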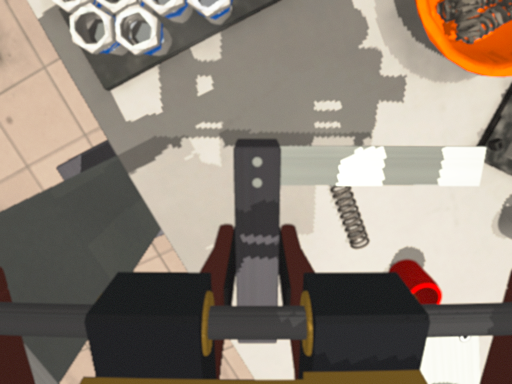

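The square is held level and parallel to the fingers (stock at columns 236–280, blade pointing right to about (487,167)). Carrying it over.

Emit:
{"op": "jog_arm", "data": {"rows": [[10, [-1.0, 0.3, 0], [0, 0, -0.5]], [10, [-2.2, 0.7, 0], [0, 0, -1.0]], [10, [-3.5, 1.1, 0], [0, 0, -1.5]], [10, [-4.8, 1.5, 0], [0, 0, -2.0]], [10, [-6.1, 1.9, 0], [0, 0, -2.5]]]}}

```text
t: 4.05
tool_pos: [0.4485, -0.1231, 0.1066]
ee_rot: [0.768, 0.64, 0.001, -0.0]
wrist_force: [1.4, -0.1, -4.3]
finger_gap: 0.0217
grip_force: 30.0
```

```bash
python3 go.py .440 -.2275 .08 -10.55
```

```text
t 4.05 pos [ 0.4485 -0.1231  0.1066] shift [-4.169  0.416  1.061] turn [ 0.003 -0.011  0.027] F [ 1.4 -0.1 -4.3] gap 0.0217 q [-0.34 -0.27  1.78  0.    1.64 -0.16]
```

Emit:
{"op": "jog_arm", "data": {"rows": [[10, [-1.2, 0.15, 0.2], [0, 0, 0]], [10, [-2.4, 0.3, 0.4], [0, 0, 0]], [10, [-3.5, 0.4, 0.8], [0, 0, 0]], [10, [-4.1, 0.42, 1.0], [0, 0, 0]], [10, [-4.1, 0.42, 1.0], [0, 0, 0]]]}}

```text
t: 4.47
tool_pos: [0.439, -0.2267, 0.0798]
ee_rot: [0.77, 0.638, -0.0, -0.002]
wrist_force: [-0.1, -0.8, -4.0]
finger_gap: 0.0218
grip_force: 30.0
```

Emit:
{"op": "jog_arm", "data": {"rows": [[10, [0, 0, 0], [0, 0, 0]], [10, [0, 0, 0], [0, 0, 0]], [10, [0, 0, 0], [0, 0, 0]], [10, [0, 0, 0], [0, 0, 0]], [10, [0, 0, 0], [0, 0, 0]]]}}

```text
t: 4.88
tool_pos: [0.4419, -0.2238, 0.0851]
ee_rot: [0.769, 0.64, 0.002, 0.001]
wrist_force: [0.6, -0.1, -4.5]
finger_gap: 0.0222
grip_force: 30.0
```

```bash
python3 go.py .440 -.2275 .03 -10.55; python3 - <<'E'
from h import *
cap('wrist','w4')
im=cv2.imread('pics/w4.png'); cv2.imwrite('pics/w4b.png',cv2.resize(im,(792,594),interpolation=cv2.INTER_CUBIC))
E
```

```text
t 4.8833 pos [ 0.4419 -0.2238  0.0851] shift [-0.16  -0.058  2.205] turn [ 0.041 -0.01   0.012] F [ 0.6 -0.1 -4.5] gap 0.0222 q [-0.54 -0.18  1.74  0.    1.58 -0.36]
```

View pics/w4b.png

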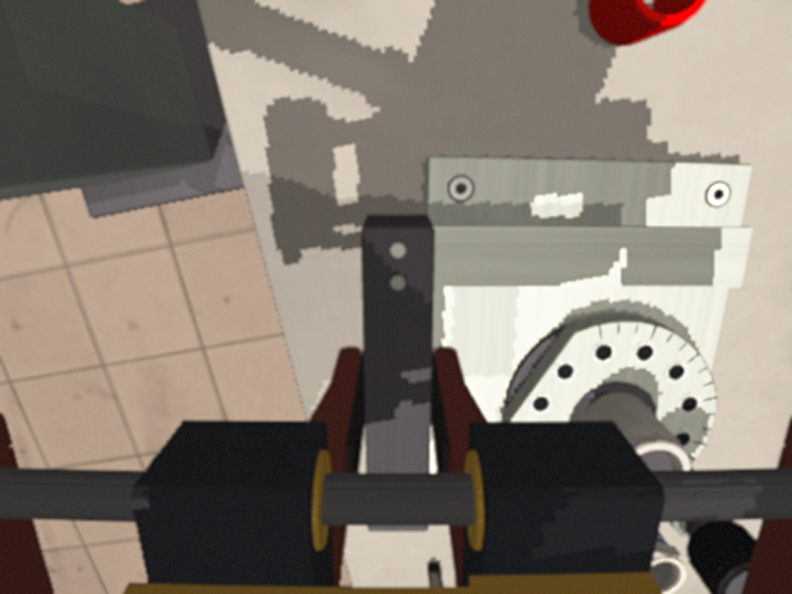

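The square is over the plate: blade from (434,255) to (750,255), the plate's left edge from (428,157) to (750,165), its front edge just right of the stock. The dial and knob (720,560) are clear of it.

```bash
python3 - <<'E'
from h import *
c=load('w4');s=512/792; tp=[.4419,-.2238,.0851]
P=lambda u,v,z: onz(c,(u+.5)*s-.5,(v+.5)*s-.5,z)[:2]
an=lambda d: np.degrees(np.arctan2(d[1],d[0])).round(2)
A,B=P(428,157,.012),P(750,165,.012); print('plate left edge',A,B,an(B-A),np.linalg.norm(B-A))
E_=P(444,290,.012); print('front',an(A-E_)-90)
zb=.0851-.0151+.0153
a,b,e,f=P(434,227,zb),P(750,227,zb),P(443,287,zb),P(742,287,zb); print('blade',a,b,an(b-a),an(f-e),'tip mid',(b+f)/2)
zt=zb+.0127
t=[P(362,218,zt),P(434,218,zt),P(434,340,zt),P(364,340,zt)]; print('stock top',np.round(t,4).tolist(),an(t[1]-t[2])-90,an(t[0]-t[3])-90,np.linalg.norm(t[0]-t[1]))
for y in (240,300): pass
# depth-based check of plate plane edge & blade
E
```

```text
plate left edge [ 0.46940339 -0.15615402] [ 0.61479408 -0.18496321] -11.21 0.1482174841648388
front -2.3900000000000006
blade [ 0.46366326 -0.17472691] [ 0.56547876 -0.19294   ] -10.14 -10.43 tip mid [ 0.56422797 -0.20307017]
stock top [[0.4429, -0.1661], [0.4635, -0.1699], [0.4574, -0.2076], [0.4359, -0.2036]] -9.230000000000004 -10.579999999999998 0.02097954785847794
```

Emit:
{"op": "jog_arm", "data": {"rows": [[10, [-0.1, -0.06, 0.8], [0, 0, 0.08]], [10, [-0.1, -0.06, 1.6], [0, 0, 0.08]], [10, [-0.1, -0.06, 2.1], [0, 0, 0.08]], [10, [-0.1, -0.06, 2.1], [0, 0, 0.08]], [10, [-0.1, -0.06, 2.1], [0, 0, 0.08]]]}}

```text
t: 5.35
tool_pos: [0.4394, -0.2262, 0.0319]
ee_rot: [0.772, 0.636, 0.001, 0.0]
wrist_force: [0.0, -0.3, -4.6]
finger_gap: 0.0216
grip_force: 30.0
```

Emit:
{"op": "jog_arm", "data": {"rows": [[10, [0, 0, 0], [0, 0, 0]], [10, [0, 0, 0], [0, 0, 0]], [10, [0, 0, 0], [0, 0, 0]], [10, [0, 0, 0], [0, 0, 0]], [10, [0, 0, 0], [0, 0, 0]]]}}

```text
t: 5.77
tool_pos: [0.4401, -0.2269, 0.033]
ee_rot: [0.772, 0.636, 0.002, 0.001]
wrist_force: [0.1, 0.4, -3.7]
finger_gap: 0.0216
grip_force: 30.0
```

```bash
python3 go.py .440 -.2275 .0165 -10.9
```

```text
t 5.7667 pos [ 0.4401 -0.2269  0.033 ] shift [-0.026 -0.001  0.659] turn [ 0.043 -0.008 -0.023] F [ 0.1  0.4 -3.7] gap 0.0216 q [-0.55 -0.15  1.81  0.    1.48 -0.35]
```

Emit:
{"op": "jog_arm", "data": {"rows": [[10, [0, 0, 0.2], [0.03, 0, 0]], [10, [0, 0, 0.4], [0.03, 0, 0]], [10, [0, 0, 0.6], [0.03, 0, 0]], [10, [0, 0, 0.68], [0.03, 0, 0]], [10, [0, 0, 0.68], [0.03, 0, 0]]]}}

```text
t: 6.18
tool_pos: [0.4395, -0.2265, 0.0151]
ee_rot: [0.772, 0.636, 0.0, -0.001]
wrist_force: [-2.0, 0.5, -2.0]
finger_gap: 0.0218
grip_force: 30.0
```

Emit:
{"op": "jog_arm", "data": {"rows": [[10, [0, 0, 0], [0, 0, 0]], [10, [0, 0, 0], [0, 0, 0]], [10, [0, 0, 0], [0, 0, 0]], [10, [0, 0, 0], [0, 0, 0]], [10, [0, 0, 0], [0, 0, 0]]]}}

```text
t: 6.6
tool_pos: [0.4398, -0.2267, 0.0152]
ee_rot: [0.772, 0.636, 0.001, -0.0]
wrist_force: [0.0, 0.9, -4.3]
finger_gap: 0.0214
grip_force: 30.0
```

```bash
python3 go.py .440 -.2275 .0155 -10.9
```

```text
t 6.6 pos [ 0.4398 -0.2267  0.0152] shift [-0.032  0.013 -0.014] turn [ 0.004 -0.012 -0.023] F [ 0.   0.9 -4.3] gap 0.0214 q [-0.55 -0.13  1.82  0.    1.45 -0.35]
```

Open slightly, then nudge forward with the outer finger.

Emit:
{"op": "jog_arm", "data": {"rows": [[30, [0, 0, 0], [0, 0, 0]], [30, [0, 0, 0], [0, 0, 0]], [30, [0, 0, 0], [0, 0, 0]], [30, [0, 0, 0], [0, 0, 0]], [30, [0, 0, 0], [0, 0, 0]]]}}

```text
t: 7.02
tool_pos: [0.4401, -0.2268, 0.0158]
ee_rot: [0.772, 0.636, 0.001, 0.0]
wrist_force: [-0.8, -0.0, -0.1]
finger_gap: 0.0297
grip_force: 0.0
```

Emit:
{"op": "jog_arm", "data": {"rows": [[30, [0, 0.06, 0], [0, 0, 0]], [30, [0, 0.12, 0], [0, 0, 0]], [30, [0, 0.18, 0], [0, 0, 0]], [30, [0, 0.24, 0], [0, 0, 0]], [30, [0, 0.24, 0], [0, 0, 0]]]}}

```text
t: 7.43
tool_pos: [0.4452, -0.2278, 0.0154]
ee_rot: [0.772, 0.636, 0.0, -0.001]
wrist_force: [-5.3, 0.9, 3.9]
finger_gap: 0.0301
grip_force: 2.5
```

Emit:
{"op": "jog_arm", "data": {"rows": [[30, [0, 0.04, 0], [0, 0, 0]], [30, [0, 0.08, 0], [0, 0, 0]], [30, [0, 0.1, 0], [0, 0, 0]], [30, [0, 0.1, 0], [0, 0, 0]], [30, [0, 0.1, 0], [0, 0, 0]]]}}

```text
t: 7.85
tool_pos: [0.4473, -0.2281, 0.0154]
ee_rot: [0.772, 0.636, -0.0, -0.001]
wrist_force: [-7.0, 2.0, 5.2]
finger_gap: 0.03
grip_force: 3.4
```

```bash
python3 go.py .440 -.2275 .0155 -10.9
```

```text
t 7.85 pos [ 0.4473 -0.2281  0.0154] shift [-0.031 -0.29  -0.004] turn [-0.019 -0.013 -0.025] F [-7.   2.   5.2] gap 0.03 q [-0.54 -0.11  1.8   0.    1.45 -0.35]
```

Emit:
{"op": "jog_arm", "data": {"rows": [[30, [0, 0.03, 0], [0, 0, 0]], [30, [0, 0.06, 0], [0, 0, 0]], [30, [0, 0.1, 0], [0, 0, 0]], [30, [0, 0.1, 0], [0, 0, 0]], [30, [0, 0.1, 0], [0, 0, 0]]]}}

```text
t: 8.27
tool_pos: [0.4474, -0.2281, 0.0153]
ee_rot: [0.772, 0.636, -0.002, -0.004]
wrist_force: [-15.7, 4.1, 11.4]
finger_gap: 0.0302
grip_force: 8.3
```

```bash
python3 go.py .440 -.2275 .0155 -10.9; python3 - <<'E'
from h import *
cap('wrist','w5')
im=cv2.imread('pics/w5.png'); cv2.imwrite('pics/w5b.png',cv2.resize(im[110:310,200:400],None,fx=3,fy=3,interpolation=cv2.INTER_CUBIC))
E
```

```text
t 8.2667 pos [ 0.4474 -0.2281  0.0153] shift [-0.032 -0.295 -0.006] turn [-0.075 -0.017 -0.027] F [-15.7   4.1  11.4] gap 0.0302 q [-0.54 -0.1   1.8  -0.    1.46 -0.35]
```

View pics/w5b.png

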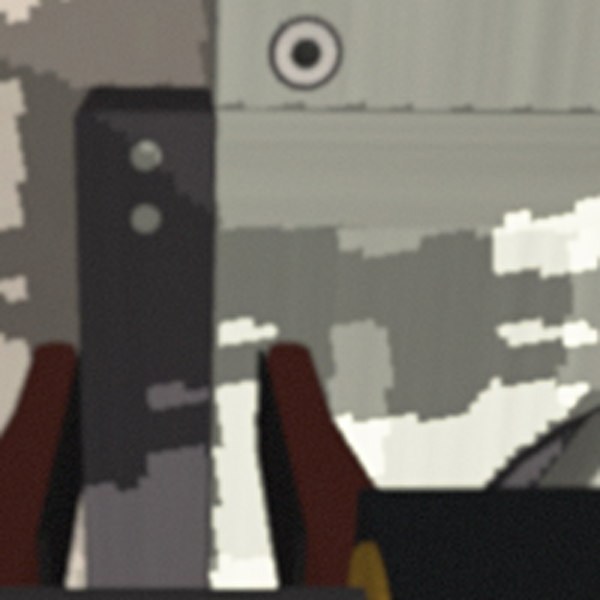

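The stock's inner face (column 213) runs on from the plate's front edge without a gap over its visible length, and the force rises without motion. It is flush; back off and release.

Emit:
{"op": "jog_arm", "data": {"rows": [[30, [0, -0.08, 0], [0, 0, 0]], [30, [0, -0.15, 0], [0, 0, 0]], [40, [0, -0.2, 0], [0, 0, 0]], [40, [0, -0.2, 0], [0, 0, 0]], [40, [0, -0.2, 0], [0, 0, 0]]]}}

```text
t: 8.73
tool_pos: [0.4461, -0.2279, 0.0153]
ee_rot: [0.772, 0.636, 0.001, 0.0]
wrist_force: [0.2, -0.1, -0.6]
finger_gap: 0.0397
grip_force: 0.0
```

Emit:
{"op": "jog_arm", "data": {"rows": [[40, [0, 0, -0.4], [0, 0, 0]], [40, [0, 0, -1.2], [0, 0, 0]], [40, [0, 0, -2.4], [0, 0, 0]], [40, [0, 0, -3.8], [0, 0, 0]], [40, [0, 0, -5.2], [0, 0, 0]]]}}

```text
t: 9.15
tool_pos: [0.4454, -0.2277, 0.1471]
ee_rot: [0.772, 0.636, 0.001, -0.0]
wrist_force: [0.7, 0.1, -0.7]
finger_gap: 0.0395
grip_force: 0.0
```

```bash
python3 go.py .55 -.2 .25 -10.9; python3 - <<'E'
from h import *
c=cap('wrist','w6')
im=cv2.imread('pics/w6.png'); cv2.imwrite('pics/w6b.png',cv2.resize(im,(792,594),interpolation=cv2.INTER_CUBIC))
E
```

```text
t 9.15 pos [ 0.4454 -0.2277  0.1471] shift [ 1.895  3.895 -4.114] turn [ 0.001 -0.014 -0.022] F [ 0.7  0.1 -0.7] gap 0.0395 q [-0.54 -0.18  1.63  0.    1.69 -0.35]
```

View pics/w6b.png

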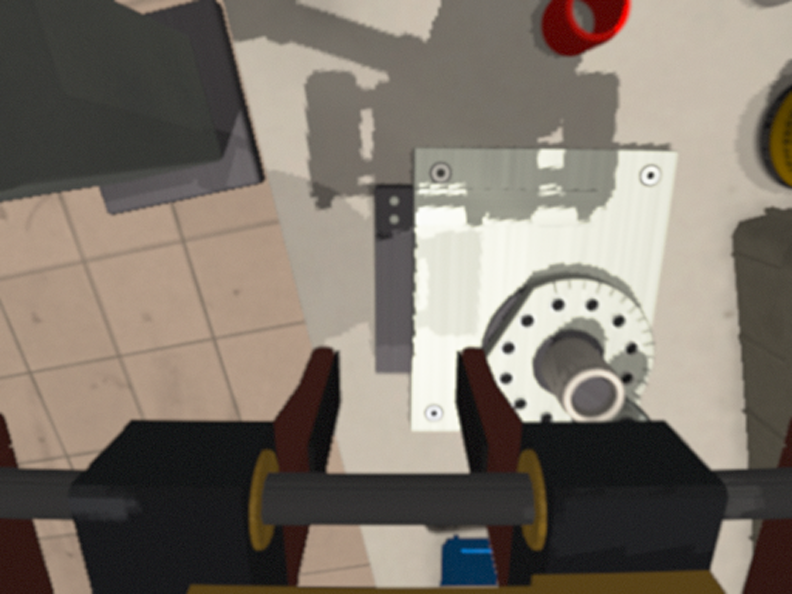

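The square rests flush: stock at columns 375–412 against the plate's front edge (column 413), with the fingers clear. Next is the knob, located by depth data.

```bash
cat > kn.py <<'E'
from h import *
from scipy.optimize import least_squares
def pts(f,lo,hi,x=(.50,.62),y=(-.37,-.27)):
    c=load(f);D=c['depth'];im=c['img']
    vs,us=np.where(D>0); Q=[]
    f_=192/np.tan(np.radians(c['fov_y'])/2)
    K=np.array([[f_,0,c['cx']],[0,f_,c['cy']],[0,0,1]])
    p=cv2.undistortPoints(np.c_[us,vs].astype(float)[:,None],K,np.array([c['k1'],0,0,0.]))[:,0]
    W=(np.c_[p,np.ones(len(p))]*D[vs,us][:,None])@c['cam_to_world'][:3,:3].T+c['cam_to_world'][:3,3]
    m=(W[:,0]>x[0])&(W[:,0]<x[1])&(W[:,1]>y[0])&(W[:,1]<y[1])&(W[:,2]>lo)&(W[:,2]<hi)
    return np.c_[W[m],us[m],vs[m],im[vs[m],us[m]]]
def top(f,lo=.098,hi=.115):
    q=pts(f,lo,hi); return (len(q),)+((q[:,:3].mean(0).round(4),q[:,:3].min(0).round(4),q[:,:3].max(0).round(4),q[:,3:5].min(0),q[:,3:5].max(0)) if len(q) else ())
def side(f,lo=.083,hi=.103):
    q=pts(f,lo,hi)
    if len(q)<5: return len(q)
    r=least_squares(lambda s:np.hypot(q[:,0]-s[0],q[:,1]-s[1])-.013,[q[:,0].mean()+.004,q[:,1].mean()+.004],loss='soft_l1',f_scale=.001)
    return len(q),r.x.round(4),np.abs(r.fun).mean().round(4)
E
python3 - <<'E'
from kn import *
for f in ['scene0','w1','w4','w6']: print(f,top(f),'\n   side',side(f))
for f in ['w1','w4','w6']:
    q=pts(f,.068,.0745,(.46,.6),(-.36,-.22)); print('sleeve top',len(q), (q[:,:2].min(0)+q[:,:2].max(0))/2 if len(q) else '', np.ptp(q[:,:2],axis=0) if len(q) else '')
    q=pts(f,.0265,.031,(.46,.63),(-.36,-.2)); print('dial',(q[:,:2].min(0)+q[:,:2].max(0))/2, np.ptp(q[:,:2],axis=0))
E
python3 go.py .56 -.24 .24 -10.9
```

```text
scene0 (89, array([ 0.5524, -0.3285,  0.103 ]), array([ 0.5439, -0.3401,  0.098 ]), array([ 0.5667, -0.3147,  0.1067]), array([329., 192.]), array([342., 199.])) 
   side (121, array([ 0.5576, -0.3264]), np.float64(0.0008))
w1 (2, array([ 0.557 , -0.3124,  0.0984]), array([ 0.5543, -0.3127,  0.098 ]), array([ 0.5597, -0.3121,  0.0987]), array([260., 305.]), array([264., 305.])) 
   side (97, array([ 0.5576, -0.3025]), np.float64(0.0024))
w4 (597, array([ 0.5511, -0.3187,  0.102 ]), array([ 0.5445, -0.3309,  0.098 ]), array([ 0.5611, -0.3117,  0.1058]), array([457., 354.]), array([486., 383.])) 
   side (1306, array([ 0.5581, -0.326 ]), np.float64(0.0006))
w6 (0,) 
   side 0
sleeve top 209 [ 0.5427959  -0.30111624] [0.04386952 0.04656028]
dial [ 0.53611122 -0.29391227] [0.102642   0.10395761]
sleeve top 400 [ 0.54330406 -0.30472884] [0.02748973 0.05377333]
dial [ 0.53780877 -0.28462718] [0.10234149 0.08631493]
sleeve top 548 [ 0.53691368 -0.2935915 ] [0.03268584 0.03202674]
dial [ 0.53925156 -0.28826134] [0.09937839 0.09306126]
t 9.2 pos [ 0.448  -0.2292  0.156 ] shift [ 0.426  4.518 -3.309] turn [ 0.112  0.026 -0.022] F [ 0.3 -0.1  4.7] gap 0.0397 q [-0.54 -0.19  1.62  0.    1.7  -0.35]
```

```bash
python3 go.py .558 -.326 .15 -10.9
```

```text
t 9.2 pos [ 0.448  -0.2292  0.156 ] shift [-2.957  5.055  0.307] turn [ 0.112  0.026 -0.022] F [ 0.3 -0.1  4.7] gap 0.0397 q [-0.54 -0.19  1.62  0.    1.7  -0.35]
```

Emit:
{"op": "jog_arm", "data": {"rows": [[60, [0, 0, -0.6], [0, 0, 0]], [60, [-0.6, 0.8, -1.0], [0, 0, 0]], [60, [-1.5, 2.0, -1.0], [0, 0, 0]], [60, [-2.3, 3.2, -1.0], [0, 0, 0]], [60, [-3.0, 4.4, -1.0], [0, 0, 0]]]}}

```text
t: 9.62
tool_pos: [0.5405, -0.3242, 0.1715]
ee_rot: [0.772, 0.636, 0.001, 0.001]
wrist_force: [-0.2, -1.1, 0.8]
finger_gap: 0.0601
grip_force: 0.0
```

Emit:
{"op": "jog_arm", "data": {"rows": [[60, [0, 0, 0], [0, 0, 0]], [60, [0, 0, 0], [0, 0, 0]], [60, [0, 0, 0], [0, 0, 0]], [60, [0, 0, 0], [0, 0, 0]], [60, [0, 0, 0], [0, 0, 0]]]}}

```text
t: 10.03
tool_pos: [0.5389, -0.322, 0.1721]
ee_rot: [0.772, 0.636, 0.001, 0.001]
wrist_force: [0.2, -0.6, -0.8]
finger_gap: 0.0601
grip_force: 0.0
```

```bash
python3 go.py .558 -.326 .125 -10.9
```

```text
t 10.0333 pos [ 0.5389 -0.322   0.1721] shift [-0.01   0.775  1.886] turn [ 0.026 -0.003 -0.019] F [ 0.2 -0.6 -0.8] gap 0.0601 q [-0.59  0.16  1.25  0.    1.73 -0.4 ]
```

Emit:
{"op": "jog_arm", "data": {"rows": [[60, [0, 0.4, 0.4], [0, 0, 0]], [60, [0, 0.77, 1.0], [0, 0, 0]], [60, [0, 0.77, 1.6], [0, 0, 0]], [60, [0, 0.77, 1.8], [0, 0, 0]], [60, [0, 0.77, 1.8], [0, 0, 0]]]}}

```text
t: 10.45
tool_pos: [0.5572, -0.3254, 0.1244]
ee_rot: [0.772, 0.636, 0.0, -0.001]
wrist_force: [0.7, 0.2, -0.5]
finger_gap: 0.06
grip_force: 0.0
```

```bash
python3 - <<'E'
from kn import *
cap('wrist','w7');cap('scene','s7')
for f in ['w7','s7']: print(f,top(f),'\n   side',side(f))
E
python3 go.py .558 -.326 .084 -10.9
```

```text
w7 (1424, array([ 0.5581, -0.3242,  0.1035]), array([ 0.5444, -0.3382,  0.0981]), array([ 0.5712, -0.3123,  0.1061]), array([235., 204.]), array([278., 246.])) 
   side (665, array([ 0.5577, -0.326 ]), np.float64(0.0007))
s7 (90, array([ 0.5522, -0.3284,  0.103 ]), array([ 0.5428, -0.3404,  0.0981]), array([ 0.5696, -0.3149,  0.1063]), array([329., 192.]), array([342., 199.])) 
   side (121, array([ 0.5575, -0.3264]), np.float64(0.0008))
t 10.55 pos [ 0.558  -0.3261  0.1267] shift [ 0.004 -0.004  1.709] turn [ 0.017 -0.007 -0.022] F [ 0.6 -0.1  0.1] gap 0.0603 q [-0.58  0.22  1.26  0.    1.66 -0.39]
```

Knob position confirmed. Descend and close.

Emit:
{"op": "jog_arm", "data": {"rows": [[60, [0, 0, 0.5], [0, 0, 0]], [60, [0, 0, 1.1], [0, 0, 0]], [60, [0, 0, 1.6], [0, 0, 0]], [60, [0, 0, 1.65], [0, 0, 0]], [60, [0, 0, 1.65], [0, 0, 0]]]}}

```text
t: 10.97
tool_pos: [0.5575, -0.3259, 0.0827]
ee_rot: [0.772, 0.636, 0.0, -0.001]
wrist_force: [0.0, -0.3, 0.1]
finger_gap: 0.0598
grip_force: 0.0
```

```bash
python3 go.py .558 -.326 .084 -10.9
```

```text
t 10.9667 pos [ 0.5575 -0.3259  0.0827] shift [-0.     0.02  -0.052] turn [-0.017 -0.021 -0.024] F [ 0.  -0.3  0.1] gap 0.0598 q [-0.58  0.23  1.32  0.    1.59 -0.39]
```

Emit:
{"op": "jog_arm", "data": {"rows": [[15, [0, 0, 0], [0, 0, 0]], [15, [0, 0, 0], [0, 0, 0]], [15, [0, 0, 0], [0, 0, 0]], [15, [0, 0, 0], [0, 0, 0]], [15, [0, 0, 0], [0, 0, 0]]]}}

```text
t: 11.38
tool_pos: [0.5584, -0.3264, 0.0847]
ee_rot: [0.772, 0.636, 0.001, 0.0]
wrist_force: [0.2, -0.3, 0.2]
finger_gap: 0.0305
grip_force: 0.0
```

Emit:
{"op": "jog_arm", "data": {"rows": [[15, [0, 0, 0], [0, 0, 0]], [15, [0, 0, 0], [0, 0, 0]], [15, [0, 0, -0.06], [0, 0, 0]], [15, [0, 0, -0.12], [0, 0, 0]], [15, [0, 0, -0.2], [0, 0, 0]]]}}

```text
t: 11.8
tool_pos: [0.557, -0.3261, 0.0872]
ee_rot: [0.772, 0.636, -0.0, -0.002]
wrist_force: [-2.7, -1.3, -7.2]
finger_gap: 0.0252
grip_force: 30.0
```

```bash
python3 go.py .558 -.326 .097 -10.9
```

```text
t 11.8 pos [ 0.557  -0.3261  0.0872] shift [ 0.013  0.036 -0.393] turn [-0.03  -0.019 -0.027] F [-2.7 -1.3 -7.2] gap 0.0252 q [-0.58  0.23  1.32  0.    1.6  -0.39]
```

Emit:
{"op": "jog_arm", "data": {"rows": [[15, [0, 0, -0.1], [0, 0, 0]], [15, [0, 0, -0.2], [0, 0, 0]], [15, [0, 0, -0.3], [0, 0, 0]], [15, [0, 0, -0.36], [0, 0, 0]], [15, [0, 0, -0.36], [0, 0, 0]]]}}

```text
t: 12.22
tool_pos: [0.5571, -0.3261, 0.097]
ee_rot: [0.772, 0.636, -0.0, -0.002]
wrist_force: [-5.5, 0.1, -12.0]
finger_gap: 0.0252
grip_force: 30.0
```

Emit:
{"op": "jog_arm", "data": {"rows": [[15, [0, 0, -0.04], [0, 0, 0]], [15, [0, 0, -0.08], [0, 0, 0]], [15, [0, 0, -0.08], [0, 0, 0]], [15, [0, 0, -0.08], [0, 0, 0]], [15, [0, 0, -0.08], [0, 0, 0]]]}}

```text
t: 12.63
tool_pos: [0.5571, -0.3261, 0.0985]
ee_rot: [0.772, 0.636, -0.0, -0.002]
wrist_force: [-5.5, -1.5, -13.0]
finger_gap: 0.025
grip_force: 30.0
```

```bash
python3 go.py .558 -.326 .0985 -10.9
```

```text
t 12.6333 pos [ 0.5571 -0.3261  0.0985] shift [0.009 0.034 0.001] turn [-0.029 -0.019 -0.026] F [ -5.5  -1.5 -13. ] gap 0.025 q [-0.58  0.23  1.3   0.    1.62 -0.39]
```

Emit:
{"op": "jog_arm", "data": {"rows": [[15, [0, 0, -0.03], [0, 0, 0]], [15, [0, 0, -0.06], [0, 0, 0]], [15, [0, 0, -0.06], [0, 0, 0]], [15, [0, 0, -0.06], [0, 0, 0]], [15, [0, 0, -0.06], [0, 0, 0]]]}}

```text
t: 13.05
tool_pos: [0.5571, -0.326, 0.0988]
ee_rot: [0.772, 0.636, -0.0, -0.002]
wrist_force: [-3.2, -4.4, -25.7]
finger_gap: 0.0256
grip_force: 30.0
```

```bash
python3 - <<'E'
from kn import *
cap('wrist','w8'); print(top('w8',.098,.125), side('w8',.1,.116))
E
python3 go.py .558 -.326 .0985 -10.9
```

```text
(3711, array([ 0.559 , -0.3208,  0.1148]), array([ 0.5387, -0.3389,  0.098 ]), array([ 0.5813, -0.3105,  0.125 ]), array([209., 219.]), array([304., 283.])) (1274, array([ 0.5627, -0.308 ]), np.float64(0.0052))
t 13.1 pos [ 0.5571 -0.326   0.0988] shift [0.007 0.036 0.011] turn [-0.036 -0.023 -0.026] F [ -4.6  -3.4 -26. ] gap 0.0251 q [-0.58  0.23  1.3   0.    1.62 -0.39]
```

Emit:
{"op": "jog_arm", "data": {"rows": [[15, [0, 0, 0.02], [0, 0, 0]], [15, [0, 0, 0.02], [0, 0, 0]], [15, [0, 0, 0.02], [0, 0, 0]], [15, [0, 0, 0.02], [0, 0, 0]], [15, [0, 0, 0.02], [0, 0, 0]]]}}

```text
t: 13.52
tool_pos: [0.5571, -0.326, 0.0988]
ee_rot: [0.772, 0.636, -0.0, -0.002]
wrist_force: [-3.9, -4.1, -23.8]
finger_gap: 0.025
grip_force: 30.0
```

Emit:
{"op": "jog_arm", "data": {"rows": [[15, [0, 0, 0], [0, 0, 0]], [15, [0, 0, 0], [0, 0, 0]], [15, [0, 0, 0], [0, 0, 0]], [15, [0, 0, 0], [0, 0, 0]], [15, [0, 0, 0], [0, 0, 0]]]}}

```text
t: 13.93
tool_pos: [0.5571, -0.326, 0.0988]
ee_rot: [0.772, 0.636, -0.0, -0.002]
wrist_force: [-4.3, -3.5, -23.1]
finger_gap: 0.0253
grip_force: 30.0
```

```bash
python3 - <<'E'
from kn import *
c=cap('wrist','w9'); cap('scene','s9')
q=pts('w9',.1,.13,(.549,.567),(-.335,-.317)); print('knob top z median',len(q),np.median(q[:,2]),np.percentile(q[:,2],[10,90]))
q0=pts('w7',.09,.13,(.549,.567),(-.335,-.317)); print('before',np.median(q0[:,2]))
for f in ['s7','s9']:
    q=pts(f,.05,.0725,(.505,.556),(-.312,-.265)); print(f,'sleeve',len(q),np.median(q[:,:3],axis=0).round(4))
    q=pts(f,.0235,.031,(.40,.50),(-.32,-.14)); print(f,'stock',len(q),np.median(q[:,:3],axis=0).round(4),q[:,:2].min(0).round(3),q[:,:2].max(0).round(3))
    q=pts(f,.006,.04,(.50,.58),(-.06,.03)); print(f,'spring',len(q),np.median(q[:,:3],axis=0).round(4))
# flush in w9/w6: stock inner edge vs plate line
q=pts('w6',.0235,.031,(.40,.50),(-.32,-.14)); e=[]
for y in np.arange(-.26,-.175,.01):
    r=q[abs(q[:,1]-y)<.004]
    if len(r): e.append((y.round(3),r[:,0].max().round(4)))
print(e, np.polyfit(*np.array(e).T,1))
E
python3 go.py .558 -.326 .0985 -10.9
```

```text
knob top z median 1250 0.11834591608668689 [0.11749564 0.1191114 ]
before 0.10428805784408358
s7 sleeve 239 [ 0.5256 -0.2979  0.0656]
s7 stock 513 [ 0.4432 -0.2508  0.0283] [ 0.422 -0.319] [ 0.5   -0.173]
s7 spring 103 [ 0.5349 -0.0221  0.0132]
s9 sleeve 244 [ 0.5265 -0.2976  0.066 ]
s9 stock 526 [ 0.4434 -0.2511  0.0281] [ 0.421 -0.32 ] [ 0.5   -0.174]
s9 spring 100 [ 0.5344 -0.0251  0.0134]
[(np.float64(-0.26), np.float64(0.4493)), (np.float64(-0.25), np.float64(0.4513)), (np.float64(-0.24), np.float64(0.453)), (np.float64(-0.23), np.float64(0.4548)), (np.float64(-0.22), np.float64(0.4568)), (np.float64(-0.21), np.float64(0.4586)), (np.float64(-0.2), np.float64(0.4605)), (np.float64(-0.19), np.float64(0.4632)), (np.float64(-0.18), np.float64(0.4649))] [0.19483333 0.49979667]
t 14.0333 pos [ 0.5571 -0.326   0.0988] shift [0.006 0.036 0.01 ] turn [-0.033 -0.022 -0.026] F [ -5.   -3.1 -24.2] gap 0.0255 q [-0.58  0.23  1.3   0.    1.62 -0.39]
```

```bash
python3 -c "
from station import workorder
print(workorder.job_done())"
```

```text
the job is handed in; nothing more can be done
None
```

The square lies flush against the plate's front edge and is released, and the arm is holding the plunger up at its stop (knob raised 14 mm by depth measurement); the job is handed in at about 14 s, with no verdict returned; the final depth check found no shift in the sleeve or stock and about 3 mm (near noise) in the spring, while the dial and coupling were not re-measured.

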